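Stamp the lid of a tin in the lever press

TASK

Stamp the lid of the tall slim tin: gently set it upright in the middle of the round steel disc of the stamping press and let go of it. Then swing the press's lever by its crossbar all the way down to its stop, keep the stamp on the lid for about half a second, and let the lever come fully back up. Leave the tin standing on the disc, and leave the other things on the worktop where they are.

Things in the scene. Friction and masses are not known exactly. Their poses are not given: they have to be found in the camera images.
- bean_tin: the tin to stamp: the tall slim round one, 57 mm across, 72 mm tall, solid, 0.13 to 0.25 kg. Origin: centre of its underside, z up along its axis. It starts upright on the worktop, its place exchanged at random with the two other tins
- press: the stamping press, fixed to the worktop. Origin: on the worktop under the disc's centre; x points from the disc back to the hinge, y along the hinge, z up. Base plate 10 mm thick, x = -70 to +130 mm, 130 mm wide. Two hinge cheeks at x = 76 to 122 mm, y = +-53 to +-63 mm, 139 mm above the worktop; nothing stands over the disc while the lever is up
- anvil (a point): centre of the upper face of the press's round steel disc, where the tin is to stand: 72 mm across, raised 4 mm above the base plate, 14 mm above the worktop. Axes as press
- lever_hinge (a point): midpoint of the lever's hinge axis, 95 mm behind the disc's centre (+x of the press) and 115 mm above the worktop. Axes as press
- lever_bar (a point): centre of the lever's black round crossbar, 16 mm thick, parallel to the hinge and 180 mm from it; moves with the lever. The lever is a fork: two rails 84 mm apart (clear), joined by the crossbar and by a 30 mm deep cross plate 95 mm from the hinge; 62 mm are open between bar and plate for a finger
- lever (a joint): rad: 0 at rest, leaning 0.14 back from upright (bar 293 mm above the worktop, 25 mm behind the hinge); grows as it swings forward and down over the disc; 1.71 at the stop, level (bar 115 mm above the worktop, 85 mm in front of the disc's centre). Spring and damper return it to 0 when let go; the bar needs about 4 N at first, 12 N at the stop, more if fast
- stamp: round rubber stamp, 26 mm across, sticking 33 mm out of the lever under its cross plate; gives up to 8 mm against a spring and meets the lid of a tin on the disc about 0.04 rad before the stop. Origin: on the lever, 95 mm from the hinge
- tuna_tin: wide low round tin, 75 mm across, 58 mm tall; bystander. Origin: centre of its underside, z up
- sardine_tin: flat oblong tin with rounded corners, 63 x 105 mm (its x, y) and 26 mm tall; bystander. Origin: centre of its underside, z up
- jam_jar: round glass jam jar with a white lid, 65 mm across, 94 mm tall; bystander. Origin: centre of its underside
- tea_box: cardboard tea box, 70 x 128 mm (its x, y) and 80 mm tall; bystander. Origin: centre of its underside
- salt_shaker: white shaker with a metal cap, 41 mm across, 85 mm tall; bystander. Origin: centre of its underside
- pepper_shaker: black shaker with a metal cap, 41 mm across, 85 mm tall; bystander. Origin: centre of its underside

How it is judged (in metres and radians):
On the way, in this order (a step that is already met when the one before it is completed fails the run):
1. the tin stands upright in the middle of the disc (within 15 mm), let go, with the lever still up (horizontal distance between bean_tin and anvil below 0.015 m and z of bean_tin in the frame of anvil between -0.005 and 0.005 m and angle between bean_tin's own z axis and vertical below 0.1 rad and contact force between the fingers and bean_tin below 0.2 N and value of joint lever below 0.15 rad), for 0.2 s.
2. the lever is down at its stop (within 0.06 rad) and the stamp presses on the lid of the tin with over 2 N, for 0.2 s (horizontal distance between bean_tin and anvil below 0.015 m and value of joint lever above 1.65 rad and contact force between stamp and bean_tin above 2 N), for 0.2 s.
At the end, for the whole second after the job is handed in: The lever is back up at rest (within 0.1 rad), and the slim tin stands upright (within 0.1 rad), still and let go on the disc, its axis within 15 mm of the disc's centre (horizontal distance between bean_tin and anvil below 0.015 m and z of bean_tin in the frame of anvil between -0.005 and 0.005 m and angle between bean_tin's own z axis and vertical below 0.1 rad and contact force between the fingers and bean_tin below 0.2 N and value of joint lever below 0.1 rad and velocity of joint lever between -0.1 and 0.1 rad/s and linear speed of bean_tin below 0.03 m/s); the robot touches nothing.
It fails at once if the slim tin is dropped from more than about 25 mm or thrown (faster than 0.7 m/s while the fingers do not hold it) (linear speed of bean_tin above 0.7 m/s and contact force between the fingers and bean_tin below 0.1 N).
It fails at once if one of the other tins, the jar, the box or a shaker is moved by more than 30 mm (distance of any of tuna_tin, sardine_tin, jam_jar, tea_box, salt_shaker, pepper_shaker from where it was at the start of the episode above 0.03 m).
It also fails if it takes over 72 s, if anything falls off the work surface, if the arm or the gripper's body presses on something with over 40 N, if the wrist force passes 120 N, or if a joint passes its speed limit or range.

ROBOT

A 6-joint arm with a two-finger parallel gripper is mounted at the origin on a cart in front of the work surface, level with it; the furniture and walls round the work are solid. World frame = base frame: x ahead of the robot, y to its left, z up, the work surface at z = 0. Lengths are in mm, angles in rad, forces in N, time in s.
With the tool pointing down it reaches from about 275 to 750 mm from the base axis. Payload 10.2 kg.
Tool frame: the origin (TCP) lies where the fingers leave the gripper's body, on its centre line; the fingertips stand 73 mm ahead of it and the grasp point (between the pads) lies 54 mm ahead of it; z points along the fingers, y is the line along which they close (so a half turn about z gives the same grasp; the last joint's range is limited). The gripper opens to 85 mm and grips with 20 to 120 N. Pads are 22 mm wide; open, the fingers measure 114 mm over their backs; the gripper's body (76 mm by 85 mm) begins 54 mm behind the grasp point. The pads swing forward as they close: fully open they stand 13 mm farther back than shut.
Start: joints at [-1.554, 0.313, 1.498, -0, 1.331, -0.223], TCP at [124.678, -509.987, 303.894] pointing down, gripper open.
Joint ranges: [-2.94, 2.94], [-0.97, 2.17], [0.19, 2.56], [-1.23, 4.37], [0.02, 3.11], [-2.88, 2.88]. Speed limits (rad/s): [2.39, 2.39, 3.01, 3.14, 3.14, 3.14].

INTERFACE

Orientations are given as a unit quaternion [w, x, y, z].
In Python, from rig import ctrl gives the robot as it stands.
- The arm moves only by the shell command python3 -m creep 'ROWS' [OPENING] [FORCE]. ROWS is JSON, a list that holds one entry, the list of rows, each a list of 6 numbers: the shift along the world's x, y, z in units of 25 mm (1.0 is 25 mm), then the turn, a rotation vector about the world's x, y, z in units of 5 degrees (1.0 is 5 degrees). In form: [[[x, y, z, ax, ay, az], ...]]. A call has 1 to 20 rows; each row is the pose to reach, as a shift and turn from the pose commanded when the call began; what a row does not reach only later rows make up. A row lasts 1/12 s, in which the tool goes at most 41.7 mm and 7.16 degrees, less where a joint would pass 70% of its speed; a pose out of reach is approached as far as the arm can. A call with a gripper value outside its range is refused whole. OPENING is the finger opening in mm, from 0 to 85.4, set as the call begins (- or left out, the last holds). The fingers move at their own pace and stop on an object; FORCE is the grip in N (left out, the last holds). Time passes only in rows, so rows that repeat a pose let the fingers close. It gives the time, the measured TCP pose, the force, the opening and the grip force at its end, in the units of the state.
- ctrl.sense(): the state, without advancing time (a new reading comes with each control period).
- ctrl.capture(name): name is "scene" or "top"; returns a dict with "image" (400x640x3 uint8, red, green, blue), "fx", "fy", "cx", "cy" (pixels), "R" (3x3) and "t" (3): a world point X has camera coordinates R X + t. Camera axes: x right, y down, z forward; pixel columns grow to the right and rows downward; lengths in mm; the calibration is good to about 2 mm. A picture is of the moment at which its call begins. There is no depth.
- ctrl.finish_job(): hands the job in; it is judged then, once.
The state is a dict: "time_s": time; "joints": joint angles; "dq": joint speeds; "tau": joint torques, N m; "eef_pos": TCP position; "ee_rot": TCP orientation; "force": force on the tool from outside, world axes, zero at the start; "wrist_torque": the same for the moment, N m; "grip_width": opening from 0.0 (shut) to 1.0 (fully open); "grip_force": force on a finger pad.
Only numpy, scipy, OpenCV 4.12 (cv2) and the standard library are available. Lean on these libraries where they do the work, as an engineer would, in place of code of your own. Each camera call takes 0.05 s, during which the arm holds its last target. There are 200 camera calls.

## Working session

There is one attempt and no reset: what is moved stays moved. The work goes in short steps, Python scripts to look and compute and a shell command to move; the robot and the scene stay as the last step left them, time stands still between calls to the robot, and variables do not carry over. Pictures are saved under pics/ and viewed, at most 10 in all, crops included, and the job is handed in when it is done.

```bash
mkdir -p pics
python3 - <<'E'
from rig import ctrl
import cv2,json
for n in("scene","top"):
    c=ctrl.capture(n); cv2.imwrite(f"pics/{n}0.png",c["image"][:,:,::-1])
    print(n,c["fx"],c["fy"],c["cx"],c["cy"],c["R"],c["t"])
print(ctrl.sense())
E
```

```text
scene 489.87887696800215 489.87887696800215 321.3028184744041 197.25443524805993 [[-0.75506913 -0.65555981  0.01058014]
 [-0.45872872  0.5166934  -0.72290794]
 [ 0.4684427  -0.55069888 -0.69086335]] [ 461.35323092  427.52462605 1439.77902858]
top 428.64705772264085 428.64705772264085 318.02951029744435 195.1547484755006 [[ 0.02248205 -0.9995865  -0.01792711]
 [-0.99649361 -0.02095977 -0.08100106]
 [ 0.08059182  0.01968532 -0.99655278]] [ -25.5930184   625.9003845  1488.12801529]
{'time_s': 0.1, 'joints': array([-1.55437441e+00,  3.13438677e-01,  1.49836922e+00, -7.65410960e-06,
        1.33100941e+00, -2.23421954e-01]), 'dq': array([ 1.59866517e-03, -1.68541944e-03, -2.35970870e-03, -1.16801891e-04,
       -3.91472025e-04, -2.31207336e-05]), 'tau': array([ 2.53241218e-03, -4.12903798e+01, -2.60142946e+01, -1.41835608e-04,
        3.02349195e-03, -6.56860294e-06]), 'eef_pos': array([ 124.68740782, -509.82657229,  303.36636272]), 'ee_rot': array([-6.09430971e-04,  9.92817683e-01,  1.19635586e-01,  5.95653167e-05]), 'force': array([-0.46223144,  0.71893052, -0.25528833]), 'wrist_torque': array([ 0.02801187, -0.02021185, -0.00475878]), 'grip_force': 0.0, 'grip_width': 0.9978015738967135}
```

View pics/scene0.png

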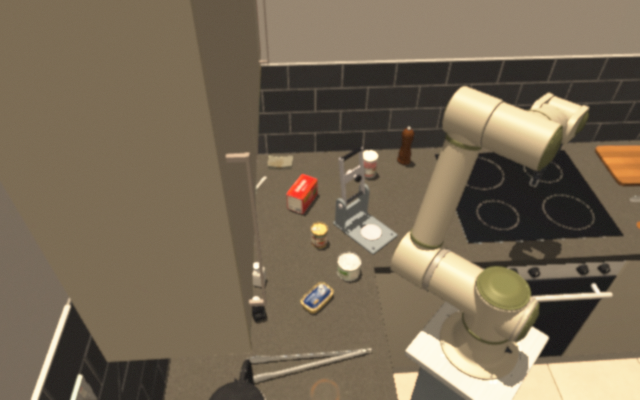

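View pics/top0.png

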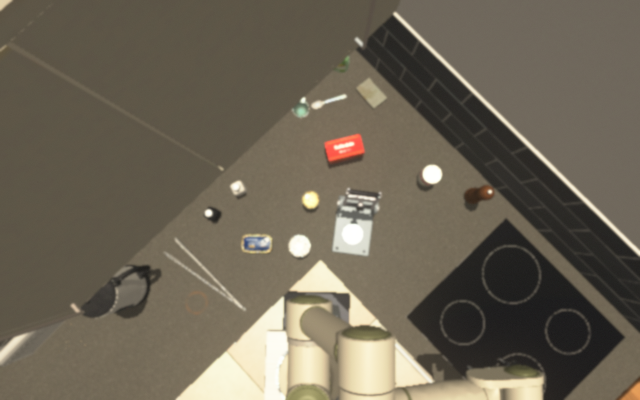

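The scene view shows the slim yellow-lidded tin at about (319,236), the press at (365,210), the tuna tin at (349,266) and the sardine tin at (317,297). In the top view they are at (311,200), (355,220), (300,246) and (257,243). I'll enlarge both views for precision.

```bash
cat > h.py <<'E'
import numpy as np
def bp(c,u,v,z):
    """world point at height z on the ray through pixel u,v"""
    R,t=np.array(c["R"]),np.array(c["t"]); o=-R.T@t
    d=R.T@np.array([(u-c["cx"])/c["fx"],(v-c["cy"])/c["fy"],1]); return o+d*(z-o[2])/d[2]
def pj(c,X):
    p=np.array(c["R"])@X+c["t"]; return c["fx"]*p[0]/p[2]+c["cx"],c["fy"]*p[1]/p[2]+c["cy"]
E
python3 - <<'E'
from rig import ctrl
from h import *
import cv2
a=ctrl.capture("top")["image"][170:270,280:400]; b=ctrl.capture("scene")["image"][140:280,290:410]
a=cv2.resize(a,None,fx=5,fy=5,interpolation=2)   # 600x500
b=cv2.resize(b,None,fx=5,fy=4,interpolation=2)
cv2.imwrite("pics/a1.png",a[:,:,::-1]); cv2.imwrite("pics/b1.png",b[:,:,::-1])
E
```

```text
(no output)
```

View pics/a1.png

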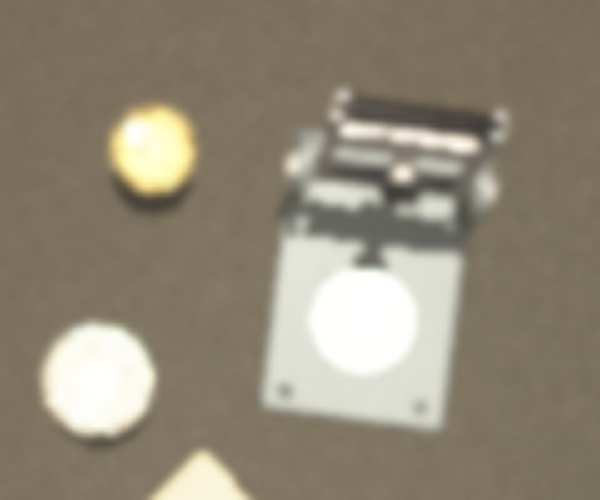

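View pics/b1.png

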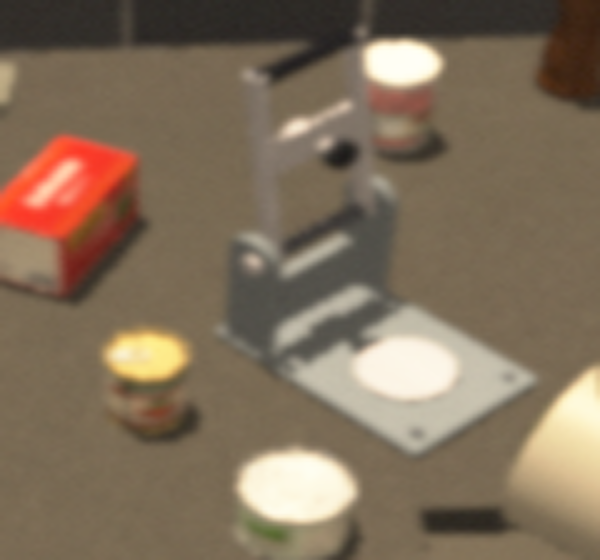

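The top crop shows the slim tin's lid at (154,149), the disc at (363,320), the plate's front corners at (263,407) and (443,430), and the bar from (343,103) to (500,122). The scene crop shows the lid at (148,355) and the disc at (406,367).

Run:
```python
from rig import ctrl
from h import *
np.set_printoptions(precision=1,suppress=True)
T=ctrl.capture("top");S=ctrl.capture("scene")
a=lambda x,y,z:bp(T,280+(x+.5)/5-.5,170+(y+.5)/5-.5,z)
b=lambda x,y,z:bp(S,290+(x+.5)/5-.5,140+(y+.5)/4-.5,z)
print("tin",a(154,149,72),b(148,355,72)); print("disc",a(363,320,14),b(406,367,14))
l,r=a(263,407,10),a(443,430,10); print("front",l,r,"yaw y-axis",np.degrees(np.arctan2(*(l-r)[:2])))
l2,r2=a(281,237,10),a(464,260,10)
print("side dirs",[np.degrees(np.arctan2((q-p)[1],(q-p)[0])) for p,q in((l,l2),(r,r2))])
l,r=a(343,103,293),a(500,122,293); print("bar",l,r,(l+r)/2, np.linalg.norm(l-r))
print("bar scene",b(250,76,293),b(362,34,293))
print("jam",a(-1,-1,0),"tuna",a(98,380,58),"sard",bp(T,257,243,26))
```

```text
tin [607.4  12.9  72. ] [606.9  16.8  72. ]
disc [ 493.8 -135.3   14. ] [ 495.3 -134.1   14. ]
front [431.1 -66.1  10. ] [ 417.9 -193.    10. ] yaw y-axis 5.897717287279772
side dirs [np.float64(-4.947695451223363), np.float64(-6.329146107963681)]
bar [ 620.9 -104.5  293. ] [ 611.8 -195.5  293. ] [ 616.3 -150.   293. ] 91.47657236822396
bar scene [ 626.5 -103.6  293. ] [ 605.9 -195.8  293. ]
jam [718.7 130.2   0. ] tuna [449.1  47.9  58. ] sard [453.5 198.2  26. ]
```

```bash
python3 -m creep '[[[0.3,0.5,0,0,0,0],[1,1.6,0,0,0,-0.3],[1.8,3,0,0,0,-0.6],[2.6,4.2,0,0,0,-0.9],[3.4,5.5,0,0,0,-1.2],[4.2,6.8,0,0,0,-1.5],[5,8.1,0,0,0,-1.8],[5.8,9.4,0,0,0,-2.1],[6.6,10.8,0,0,0,-2.4],[7.4,12,0,0,0,-2.6],[8.2,13.4,0,0,0,-2.8],[9,14.7,0,0,0,-3],[9.8,16,0,0,0,-3.2],[10.6,17.2,0,0,0,-3.4],[11.4,18.5,0,0,0,-3.6],[12.2,19.8,0,0,0,-3.8],[12.8,20.8,0,0,0,-4],[13,21.2,0,0,0,-4],[13,21.2,0,0,0,-4],[13,21.2,0,0,0,-4]]]' 85
```

```text
time_s: 1.97
eef_pos: [449.6, 20.1, 303.7]
ee_rot: [0.0, 0.999, -0.054, -0.0]
force: [-0.2, -0.9, -0.2]
grip_width: 0.994
grip_force: 0.0
```

```bash
python3 -m creep '[[[0.5,0,-0.3,0,0,0],[1.5,0,-1,0,0,0],[2.5,-0.1,-1.8,0,0,0],[3.5,-0.1,-2.6,0,0,0],[4.5,-0.2,-3.4,0,0,0],[5.4,-0.2,-4.2,0,0,0],[6,-0.2,-4.8,0,0,0],[6.3,-0.2,-5.1,0,0,0],[6.3,-0.2,-5.2,0,0,0],[6.3,-0.2,-5.2,0,0,0],[6.3,-0.2,-5.2,0,0,0]]]'
python3 - <<'E'
from rig import ctrl
import cv2
b=ctrl.capture("scene")["image"][140:280,270:390]
cv2.imwrite("pics/b2.png",cv2.resize(b,None,fx=5,fy=4,interpolation=2)[:,:,::-1])
E
```

```text
time_s: 2.88
eef_pos: [606.7, 14.6, 175.1]
ee_rot: [0.0, 0.998, -0.055, 0.001]
force: [-0.7, 1.4, 0.8]
grip_width: 0.994
grip_force: 0.0
```

View pics/b2.png

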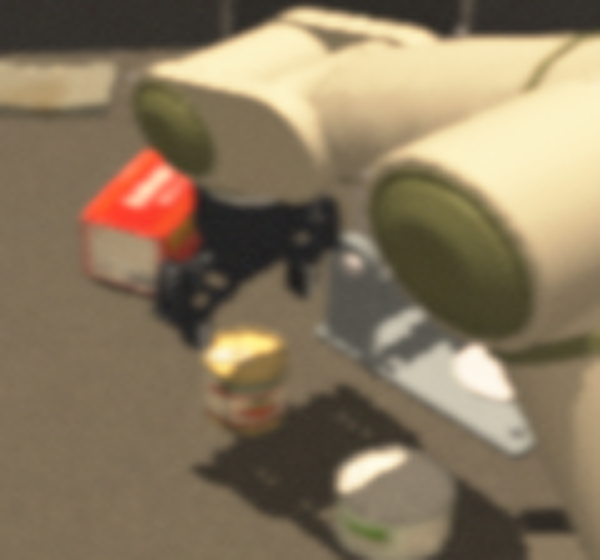

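The open fingers, with tips at about (195,340) and (300,290), straddle the tin's axis at (246,355). I'll descend and grip.

```bash
python3 -m creep '[[[0,0,-0.3,0,0,0],[0,0,-0.8,0,0,0],[0,0,-1.3,0,0,0],[0,0,-1.8,0,0,0],[0,0,-2.3,0,0,0],[0,0,-2.8,0,0,0],[0,0,-3.1,0,0,0],[0,0,-3.3,0,0,0],[0,0,-3.3,0,0,0],[0,0,-3.3,0,0,0]]]' && python3 -m creep '[[[0,0,0,0,0,0],[0,0,0,0,0,0],[0,0,0,0,0,0],[0,0,0,0,0,0],[0,0,0,0,0,0],[0,0,0,0,0,0],[0,0,0,0,0,0],[0,0,0,0,0,0],[0,0,0,0,0,0],[0,0,0,0,0,0]]]' 50 35
```

```text
time_s: 3.77
eef_pos: [607.3, 15.0, 91.5]
ee_rot: [0.0, 0.999, -0.055, 0.0]
force: [0.0, 0.2, 0.5]
grip_width: 0.998
grip_force: 0.0
time_s: 4.6
eef_pos: [607.6, 14.9, 92.2]
ee_rot: [0.0, 0.999, -0.055, 0.001]
force: [-0.6, -0.9, 6.0]
grip_width: 0.664
grip_force: 37.6
```

```bash
python3 -m creep '[[[0,0,0.2,0,0,0],[0,0,0.6,0,0,0],[0,0,1.2,0,0,0],[0,0,1.8,0,0,0],[-0.3,0,2.4,0,0,0],[-0.8,0,2.9,0,0,0],[-1.5,0,3.2,0,0,0],[-2.3,0,3.2,0,0,0],[-3.1,-0.3,3.2,0,0,0],[-3.8,-0.8,3.2,0,0,0],[-4.3,-1.5,3.2,0,0,0],[-4.5,-2.3,3.2,0,0,0],[-4.5,-3.1,3.2,0,0,0],[-4.5,-3.9,3.2,0,0,0],[-4.5,-4.7,3.2,0,0,0],[-4.5,-5.4,3.2,0,0,0],[-4.5,-5.8,3.2,0,0,0],[-4.5,-6,3.2,0,0,0],[-4.5,-6,3.2,0,0,0],[-4.5,-6,3.2,0,0,0]]]'
python3 - <<'E'
from rig import ctrl
import cv2
b=ctrl.capture("scene")["image"][140:280,290:410]
cv2.imwrite("pics/b3.png",cv2.resize(b,None,fx=5,fy=4,interpolation=2)[:,:,::-1])
E
```

```text
time_s: 6.27
eef_pos: [494.6, -134.4, 171.4]
ee_rot: [-0.0, 0.999, -0.055, -0.0]
force: [0.9, 0.4, -1.8]
grip_width: 0.662
grip_force: 37.7
```

View pics/b3.png

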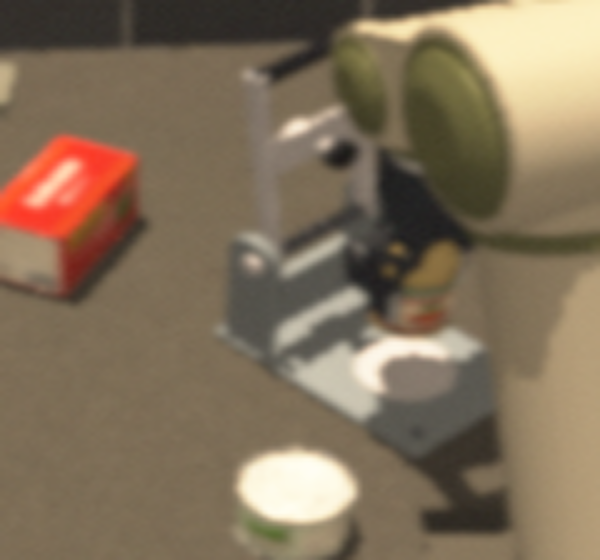

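The tin is held above the disc, its bottom at about (410,325) and the disc at (406,367). I'll lower it.

```bash
python3 -m creep '[[[0,0,-0.2,0,0,0],[0,0,-0.6,0,0,0],[0,0,-1.1,0,0,0],[0,0,-1.5,0,0,0],[0,0,-1.9,0,0,0],[0,0,-2.15,0,0,0],[0,0,-2.3,0,0,0],[0,0,-2.4,0,0,0],[0,0,-2.45,0,0,0],[0,0,-2.5,0,0,0],[0,0,-2.5,0,0,0]]]'; python3 -m creep '[[[0,0,-0.04,0,0,0],[0,0,-0.08,0,0,0],[0,0,-0.08,0,0,0],[0,0,-0.08,0,0,0]]]'
```

```text
time_s: 7.23
eef_pos: [494.8, -135.0, 109.0]
ee_rot: [0.0, 0.999, -0.055, 0.0]
force: [-0.2, -0.5, -1.1]
grip_width: 0.661
grip_force: 37.7
time_s: 7.57
eef_pos: [494.7, -135.0, 106.9]
ee_rot: [0.0, 0.999, -0.055, 0.0]
force: [0.6, 1.1, -1.9]
grip_width: 0.658
grip_force: 37.7
```

```bash
python3 -m creep '[[[0,0,-0.03,0,0,0],[0,0,-0.06,0,0,0],[0,0,-0.06,0,0,0]]]' && python3 -m creep '[[[0,0,0,0,0,0],[0,0,0,0,0,0],[0,0,0,0,0,0],[0,0,0,0,0,0],[0,0,0,0,0,0],[0,0,0,0,0,0],[0,0,0,0,0,0],[0,0,0,0,0,0]]]' 85
```

```text
time_s: 7.82
eef_pos: [494.8, -135.0, 106.1]
ee_rot: [0.0, 0.999, -0.055, 0.0]
force: [-3.0, 1.6, 7.8]
grip_width: 0.663
grip_force: 38.4
time_s: 8.48
eef_pos: [494.7, -135.0, 105.4]
ee_rot: [-0.0, 0.999, -0.055, -0.0]
force: [-1.0, -0.6, -0.8]
grip_width: 0.997
grip_force: 0.0
```

```bash
python3 -m creep '[[[0,0,0.1,0,0,0],[0,0,0.3,0,0,0],[0,0,0.6,0,0,0],[0,0,1,0,0,0],[0,0,1.5,0,0,0],[0,0,2.2,0,0,0],[0,0,3,0,0,0],[0,0,4,0,0,0],[0,0,5,0,0,0],[0,0,6,0,0,0],[0,0,7,0,0,0],[0,0,8,0,0,0],[0,0,9,0,0,0],[0,0,10,0,0,0],[0,0,11,0,0,0],[0,0,11.7,0,0,0],[0,0,12,0,0,0],[0,0,12,0,0,0],[0,0,12,0,0,0]]]' && python3 -m creep '[[[0.4,0,0,0,0,0],[1.1,-0.1,0,0,0,0],[1.9,-0.2,0,0,0,0],[2.7,-0.3,0,0,0,0],[3.5,-0.4,0,0,0,0],[4.3,-0.5,0,0,0,0],[5.1,-0.6,0,0,0,0],[5.8,-0.7,0,0,0,0],[6.2,-0.7,0,0,0,0],[6.4,-0.7,0,0,0,0],[6.4,-0.7,0,0,0,0],[6.4,-0.7,0,0,0,0]]]' 0
python3 - <<'E'
from rig import ctrl
import cv2, numpy as np
b=ctrl.capture("scene")["image"][90:250,290:410]; a=ctrl.capture("top")["image"][150:250,300:420]
b=cv2.resize(b,None,fx=3.5,fy=3.5,interpolation=2); a=cv2.resize(a,None,fx=3,fy=5.6,interpolation=2)
cv2.imwrite("pics/b4.png",np.hstack([b,a])[:,:,::-1])
E
```

```text
time_s: 10.07
eef_pos: [494.4, -134.9, 404.9]
ee_rot: [-0.0, 0.999, -0.055, -0.0]
force: [0.4, -1.0, 0.1]
grip_width: 0.995
grip_force: 0.0
time_s: 11.07
eef_pos: [654.5, -152.4, 404.6]
ee_rot: [-0.0, 0.999, -0.055, -0.001]
force: [0.6, -1.6, 0.5]
grip_width: -0.003
grip_force: 0.0
```

View pics/b4.png

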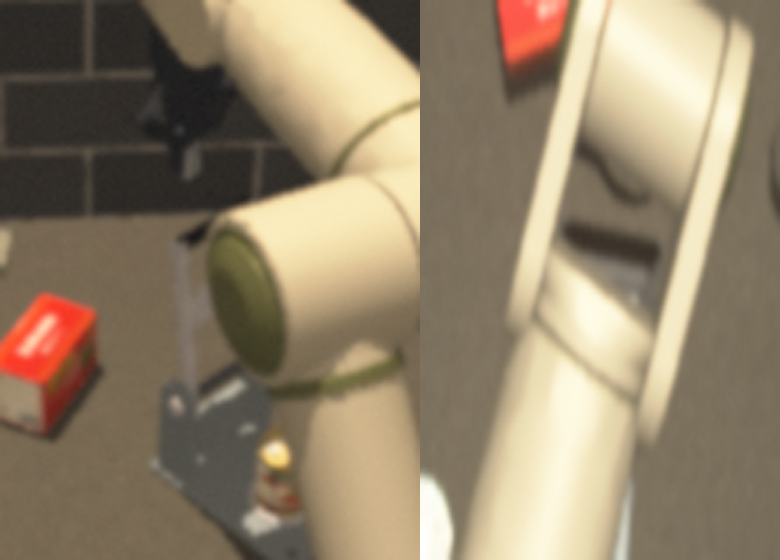

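The picture shows the tin standing on the disc at about (275,470), the lever upright, and the closed fingers above and behind the bar, with tips at (190,170) and the bar end at (185,240). Next I'll work out the push arc.

```bash
cat > arc.py <<'E'
import numpy as np, sys
from scipy.spatial.transform import Rotation as Ro
from rig import ctrl
s=ctrl.sense(); w=s["ee_rot"]; p0=s["eef_pos"]; r0=Ro.from_quat(w,scalar_first=True)
g=np.radians(-5.8); X=np.array([np.cos(g),np.sin(g),0]); Y=np.array([-np.sin(g),np.cos(g),0]); Z=np.array([0,0,1])
A=np.array([494.5,-134.8,0]); down=Ro.from_quat([0,.9985,-.0547,0],scalar_first=True)
def row(th,off=19,reach=56):
    f=th-.14; al=max(f,0)/2; x=95-180*np.sin(f)+off*np.cos(al)-reach*np.sin(al); z=115+180*np.cos(f)+off*np.sin(al)+reach*np.cos(al)
    P=A+x*X+z*Z; R=Ro.from_rotvec(-al*Y)*down
    return np.r_[(P-p0)/25, np.degrees((R*r0.inv()).as_rotvec())/5]
if __name__=="__main__":
    np.set_printoptions(precision=2,suppress=True)
    for a in sys.argv[1:]:
        v=[float(q) for q in a.split(":")]; print(a,row(*v).round(2))
E
python3 arc.py 0:32 0:19 0.1 0.2 0.3 0.4 0.5 0.6 0.7 0.8 0.9 1.0
```

```text
0:32 [-0.33  0.09 -2.25  0.   -0.   -0.  ]
0:19 [-0.85  0.14 -2.25  0.   -0.   -0.  ]
0.1 [-1.56  0.22 -2.19  0.   -0.   -0.  ]
0.2 [-2.35  0.29 -2.17 -0.03 -0.34 -0.  ]
0.3 [-3.17  0.38 -2.22 -0.09 -0.91 -0.  ]
0.4 [-3.99  0.46 -2.34 -0.15 -1.48 -0.  ]
0.5 [-4.78  0.54 -2.54 -0.21 -2.05 -0.  ]
0.6 [-5.56  0.62 -2.82 -0.27 -2.62 -0.  ]
0.7 [-6.3   0.7  -3.16 -0.32 -3.19 -0.  ]
0.8 [-7.    0.77 -3.57 -0.38 -3.76 -0.  ]
0.9 [-7.67  0.84 -4.04 -0.44 -4.33 -0.  ]
1.0 [-8.28  0.9  -4.57 -0.5  -4.9  -0.  ]
```

```bash
python3 -m creep '[[[0,0,-0.3,0,0,0],[0,0,-1,0,0,0],[0,0,-1.7,0,0,0],[0,0.1,-2.1,0,0,0],[0,0.1,-2.2,0,0,0],[-0.2,0.1,-2.2,0,0,0],[-0.4,0.1,-2.2,0,0,0],[-0.6,0.1,-2.2,0,0,0],[-0.85,0.15,-2.2,0,0,0],[-1.1,0.2,-2.2,0,0,0],[-1.3,0.2,-2.2,0,0,0],[-1.6,0.2,-2.2,0,0,0],[-1.9,0.25,-2.2,0,-0.1,0],[-2.1,0.25,-2.2,0,-0.2,0],[-2.35,0.3,-2.2,0,-0.3,0],[-2.35,0.3,-2.2,0,-0.3,0]]]'; python3 arc.py 0.2 0.3 0.4 0.5 0.6 0.7 0.8 0.9 1.0 1.1 1.2 1.3 1.4 1.5
```

```text
time_s: 12.5
eef_pos: [595.2, -145.2, 351.4]
ee_rot: [-0.0, 0.998, -0.055, 0.014]
force: [3.4, -1.8, 2.2]
grip_width: -0.002
grip_force: 1.7
0.2 [ 0.01  0.01 -0.01 -0.02 -0.02  0.  ]
0.3 [-0.81  0.09 -0.06 -0.08 -0.59  0.  ]
0.4 [-1.63  0.17 -0.18 -0.14 -1.16  0.  ]
0.5 [-2.43  0.25 -0.38 -0.2  -1.73  0.  ]
0.6 [-3.2   0.33 -0.65 -0.25 -2.3  -0.  ]
0.7 [-3.94  0.41 -0.99 -0.31 -2.87 -0.  ]
0.8 [-4.65  0.48 -1.4  -0.37 -3.44 -0.  ]
0.9 [-5.31  0.55 -1.88 -0.43 -4.01 -0.  ]
1.0 [-5.92  0.61 -2.41 -0.48 -4.58 -0.  ]
1.1 [-6.47  0.66 -2.99 -0.54 -5.15 -0.  ]
1.2 [-6.97  0.71 -3.62 -0.6  -5.72 -0.  ]
1.3 [-7.4   0.76 -4.29 -0.66 -6.29 -0.  ]
1.4 [-7.77  0.8  -5.   -0.72 -6.86 -0.  ]
1.5 [-8.07  0.83 -5.73 -0.77 -7.43 -0.  ]
```

```bash
python3 -m creep '[[[-0.4,0.05,0,-0.05,-0.3,0],[-0.8,0.1,-0.05,-0.1,-0.6,0],[-1.2,0.15,-0.1,-0.1,-0.9,0],[-1.65,0.2,-0.2,-0.15,-1.2,0],[-2.05,0.2,-0.3,-0.2,-1.45,0],[-2.45,0.25,-0.4,-0.2,-1.75,0],[-2.8,0.3,-0.5,-0.25,-2,0],[-3.2,0.35,-0.65,-0.25,-2.3,0],[-3.6,0.35,-0.8,-0.3,-2.6,0],[-3.95,0.4,-1,-0.3,-2.85,0],[-4.3,0.45,-1.2,-0.35,-3.15,0],[-4.65,0.5,-1.4,-0.35,-3.45,0],[-5,0.5,-1.65,-0.4,-3.7,0],[-5.3,0.55,-1.9,-0.45,-4,0],[-5.6,0.6,-2.15,-0.45,-4.3,0],[-5.9,0.6,-2.4,-0.5,-4.6,0],[-5.9,0.6,-2.4,-0.5,-4.6,0]]]'; python3 arc.py 1.0 1.1 1.2 1.3 1.4 1.5 1.6 1.65 1.71 1.74
```

```text
time_s: 13.92
eef_pos: [447.8, -129.9, 290.3]
ee_rot: [0.01, 0.975, -0.053, 0.214]
force: [5.4, 1.0, 1.9]
grip_width: -0.001
grip_force: 3.0
1.0 [-0.02 -0.    0.04  0.    0.01  0.  ]
1.1 [-0.58  0.05 -0.54 -0.05 -0.56  0.  ]
1.2 [-1.07  0.1  -1.17 -0.11 -1.13  0.  ]
1.3 [-1.51  0.15 -1.85 -0.17 -1.7   0.  ]
1.4 [-1.87  0.18 -2.55 -0.23 -2.27  0.  ]
1.5 [-2.17  0.21 -3.29 -0.29 -2.84  0.  ]
1.6 [-2.39  0.24 -4.04 -0.34 -3.41  0.  ]
1.65 [-2.48  0.25 -4.42 -0.37 -3.69  0.  ]
1.71 [-2.55  0.25 -4.88 -0.41 -4.03  0.  ]
1.74 [-2.58  0.26 -5.12 -0.43 -4.2   0.  ]
```

```bash
python3 -m creep '[[[-0.3,0,-0.25,0,-0.3,0],[-0.6,0.05,-0.55,-0.05,-0.55,0],[-0.85,0.1,-0.85,-0.1,-0.85,0],[-1.1,0.1,-1.2,-0.1,-1.15,0],[-1.3,0.1,-1.5,-0.15,-1.4,0],[-1.5,0.15,-1.85,-0.15,-1.7,0],[-1.7,0.15,-2.2,-0.2,-2,0],[-1.9,0.2,-2.55,-0.25,-2.25,0],[-2.05,0.2,-2.9,-0.25,-2.55,0],[-2.2,0.2,-3.3,-0.3,-2.85,0],[-2.3,0.2,-3.65,-0.3,-3.1,0],[-2.4,0.25,-4.05,-0.35,-3.4,0],[-2.45,0.25,-4.25,-0.35,-3.55,0],[-2.5,0.25,-4.4,-0.35,-3.7,0],[-2.5,0.25,-4.4,-0.35,-3.7,0]]]'; python3 arc.py 1.65 1.71 1.74
python3 - <<'E'
from rig import ctrl
import cv2
b=ctrl.capture("scene")["image"][120:280,290:410]
cv2.imwrite("pics/b5.png",cv2.resize(b,None,fx=3.6,fy=3.6,interpolation=2)[:,:,::-1])
E
```

```text
time_s: 15.17
eef_pos: [387.3, -124.6, 181.5]
ee_rot: [0.016, 0.928, -0.051, 0.37]
force: [5.2, -1.6, 7.7]
grip_width: 0.001
grip_force: 4.4
1.65 [-0.06  0.04 -0.07 -0.03  0.04 -0.02]
1.71 [-0.14  0.04 -0.53 -0.06 -0.3  -0.02]
1.74 [-0.17  0.05 -0.76 -0.08 -0.47 -0.02]
```

View pics/b5.png

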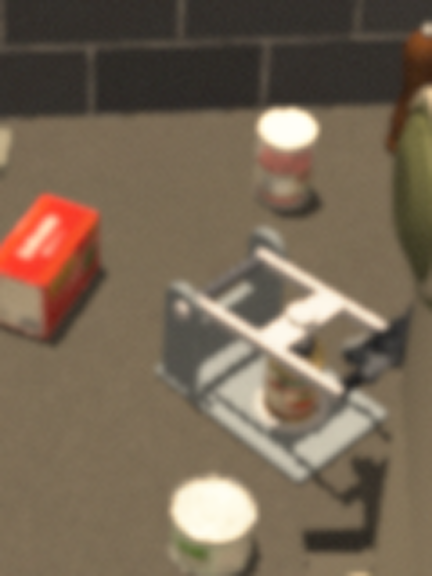

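The lever is nearly level above the tin, which is still on the disc at about (292,390), with the fingers on the bar at (375,360). Now press down to the stop.

```bash
python3 -m creep '[[[-0.05,0,-0.15,0,-0.1,0],[-0.1,0,-0.3,0,-0.2,0],[-0.1,0,-0.45,-0.05,-0.3,0],[-0.15,0,-0.55,-0.05,-0.3,0],[-0.15,0,-0.55,-0.05,-0.3,0],[-0.15,0,-0.55,-0.05,-0.3,0]]]'; python3 -m creep '[[[0,0,-0.1,0,0,0],[0,0,-0.2,0,0,0],[0,0,-0.2,0,0,0],[0,0,-0.2,0,0,0]]]'
```

```text
time_s: 15.72
eef_pos: [385.0, -124.6, 169.3]
ee_rot: [0.017, 0.922, -0.049, 0.384]
force: [13.6, 1.8, 11.4]
grip_width: -0.003
grip_force: 8.7
time_s: 16.05
eef_pos: [385.4, -124.9, 165.1]
ee_rot: [0.017, 0.921, -0.048, 0.386]
force: [7.5, 1.6, 22.9]
grip_width: -0.001
grip_force: 10.6
```

```bash
python3 -m creep '[[[0,0,-0.1,0,0,0],[0,0,-0.15,0,0,0],[0,0,-0.15,0,0,0],[0,0,-0.15,0,0,0]]]'
python3 - <<'E'
from rig import ctrl
import cv2
b=ctrl.capture("scene")["image"][170:250,320:410]
cv2.imwrite("pics/b6.png",cv2.resize(b,None,fx=7,fy=7,interpolation=2)[:,:,::-1])
E
```

```text
time_s: 16.38
eef_pos: [386.5, -125.6, 162.8]
ee_rot: [0.018, 0.92, -0.048, 0.388]
force: [7.3, 2.7, 35.1]
grip_width: -0.003
grip_force: 14.9
```

View pics/b6.png

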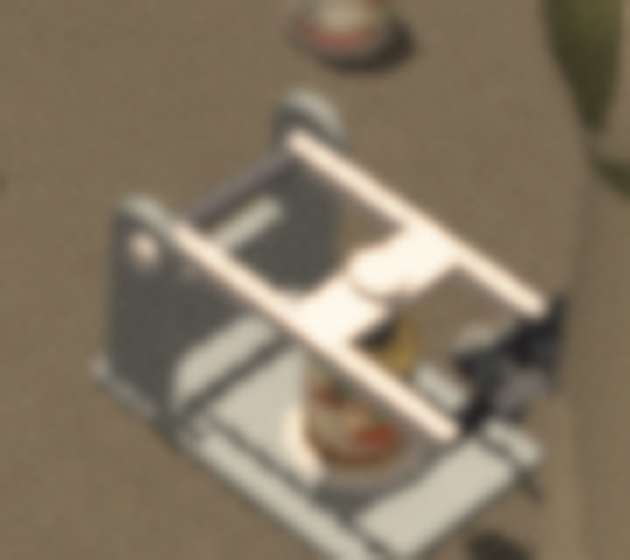

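The rails look level: the near one runs (180,228) to (455,432), the far one (295,140) to (540,305), and the stamp sits on the lid at (380,335). I'll check the lever angle from the rail slopes.

Run:
```python
from rig import ctrl
from h import *
from arc import A,X,Y,Z
c=ctrl.capture("scene")
for y,(p,q) in ((47,((180,228),(455,432))),(-47,((295,140),(540,305)))):
    print("seen slope",(q[1]-p[1])/(q[0]-p[0]), "end",q)
    for th in(1.5,1.6,1.65,1.71,1.76):
        f=th-.14
        P=[pj(c,A+(95-r*np.sin(f))*X+y*Y+(115+r*np.cos(f))*Z) for r in(0,180)]
        (a,b),(d,e)=[((u-320)*7,(v-170)*7) for u,v in P]; print(th,round((e-b)/(d-a),3),round(d),round(e))
s=ctrl.sense(); print(s["force"],s["eef_pos"])
```

```text
seen slope 0.7418181818181818 end (455, 432)
1.5 0.505 443 373
1.6 0.611 444 403
1.65 0.663 443 417
1.71 0.726 442 433
1.76 0.779 439 446
seen slope 0.673469387755102 end (540, 305)
1.5 0.464 575 275
1.6 0.571 575 305
1.65 0.624 574 319
1.71 0.688 572 335
1.76 0.741 569 347
[ 6.97220489  2.19119155 33.69685663] [ 386.48448372 -125.63350524  162.7922507 ]
```

```bash
python3 -m creep '[[[0,0,0,0,0,0],[0,0,0,0,0,0],[0,0,0,0,0,0],[0,0,0.15,0,0,0],[0,0,0.35,0,0,0],[0.1,0,0.6,0,0.15,0],[0.15,0,0.9,0.05,0.3,0],[0.25,0,1.25,0.05,0.6,0],[0.35,0,1.6,0.1,0.9,0],[0.45,-0.05,2,0.1,1.15,0],[0.6,-0.05,2.4,0.1,1.45,0],[0.75,-0.05,2.75,0.15,1.75,0],[0.95,-0.1,3.1,0.2,2,0],[1.15,-0.1,3.45,0.25,2.3,0],[1.35,-0.1,3.8,0.25,2.6,0],[1.55,-0.15,4.1,0.3,2.85,0],[1.8,-0.2,4.4,0.3,3.15,0],[2.05,-0.2,4.75,0.35,3.45,0],[2.35,-0.2,5.05,0.4,3.7,0],[2.65,-0.25,5.3,0.4,4,0]]]'; python3 arc.py 1.0 0.9 0.8 0.7 0.6 0.5 0.4 0.3 0.2 0.1 0 0:32
```

```text
time_s: 18.15
eef_pos: [449.5, -130.3, 291.9]
ee_rot: [0.01, 0.976, -0.053, 0.213]
force: [2.4, 1.4, 3.5]
grip_width: 0.002
grip_force: 1.9
1.0 [-0.09  0.01 -0.03  0.01 -0.01 -0.01]
0.9 [ 0.52 -0.05  0.5   0.07  0.56 -0.01]
0.8 [ 1.18 -0.12  0.98  0.13  1.13 -0.01]
0.7 [ 1.89 -0.19  1.39  0.19  1.7  -0.01]
0.6 [ 2.63 -0.26  1.73  0.24  2.27 -0.01]
0.5 [ 3.4  -0.34  2.    0.3   2.84 -0.01]
0.4 [ 4.2  -0.42  2.2   0.36  3.41 -0.01]
0.3 [ 5.02 -0.51  2.33  0.42  3.98 -0.01]
0.2 [ 5.84 -0.59  2.37  0.47  4.55 -0.01]
0.1 [ 6.62 -0.67  2.36  0.51  4.9  -0.01]
0 [ 7.34 -0.74  2.29  0.51  4.9  -0.01]
0:32 [ 7.86 -0.79  2.29  0.51  4.9  -0.01]
```

```bash
python3 -m creep '[[[0.25,0,0.25,0.05,0.3,0],[0.5,-0.05,0.5,0.05,0.55,0],[0.85,-0.1,0.75,0.1,0.85,0],[1.2,-0.1,1,0.15,1.15,0],[1.55,-0.15,1.2,0.15,1.4,0],[1.9,-0.2,1.4,0.2,1.7,0],[2.25,-0.2,1.55,0.2,2,0],[2.65,-0.25,1.75,0.25,2.25,0],[3,-0.3,1.85,0.25,2.55,0],[3.4,-0.35,2,0.3,2.85,0],[3.8,-0.4,2.1,0.35,3.1,0],[4.2,-0.4,2.2,0.35,3.4,0],[4.6,-0.45,2.25,0.4,3.7,0],[5,-0.5,2.3,0.4,4,0],[5.4,-0.55,2.35,0.45,4.3,0],[5.85,-0.6,2.35,0.45,4.55,0],[6.2,-0.6,2.35,0.5,4.8,0],[6.6,-0.65,2.35,0.5,4.9,0],[7,-0.7,2.3,0.5,4.9,0],[7.35,-0.75,2.3,0.5,4.9,0]]]'
python3 -m creep '[[[0.3,0,0,0,0,0],[0.7,-0.1,0,0,0,0],[1,-0.1,0.1,0,0,0],[1,-0.1,0.5,0,0,0],[1,-0.1,1,0,0,0],[1,-0.1,1.6,0,0,0],[1,-0.1,2.1,0,0,0],[1,-0.1,2.3,0,0,0],[1,-0.1,2.3,0,0,0],[1,-0.1,2.3,0,0,0]]]'
python3 - <<'E'
from rig import ctrl
import cv2
b=ctrl.capture("scene")["image"][120:280,280:410]
cv2.imwrite("pics/b7.png",cv2.resize(b,None,fx=3.7,fy=3.7,interpolation=2)[:,:,::-1])
E
```

```text
time_s: 19.82
eef_pos: [632.9, -148.6, 347.1]
ee_rot: [-0.0, 0.999, -0.055, -0.001]
force: [0.6, -0.9, -1.2]
grip_width: -0.001
grip_force: 0.7
time_s: 20.65
eef_pos: [657.0, -151.2, 405.0]
ee_rot: [-0.0, 0.999, -0.054, -0.001]
force: [-0.1, 0.4, -0.3]
grip_width: -0.004
grip_force: 0.0
```

View pics/b7.png

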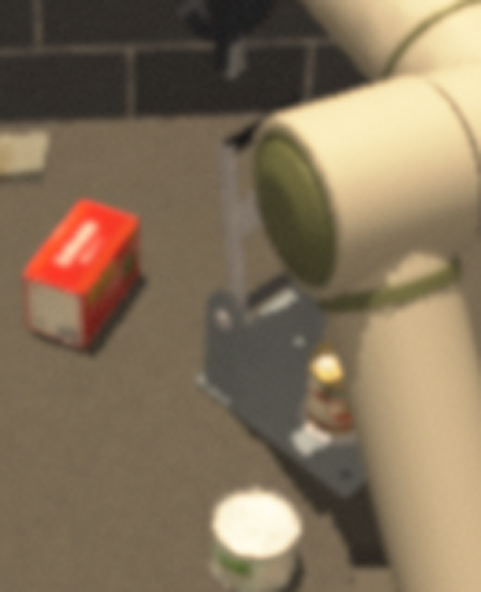

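The lever is upright again with its bar at (240,137), the tin stands on the disc at (330,395), and the fingers are clear at (235,65). I'll hand in.

```bash
python3 -m creep '[[[0,0,0,0,0,0],[0,0,0,0,0,0],[0,0,0,0,0,0],[0,0,0,0,0,0],[0,0,0,0,0,0],[0,0,0,0,0,0]]]'; python3 -c "
from rig import ctrl
print(ctrl.finish_job())"
```

```text
time_s: 21.2
eef_pos: [657.2, -151.2, 405.3]
ee_rot: [-0.0, 0.999, -0.054, -0.0]
force: [-0.2, 0.0, -0.5]
grip_width: 0.0
grip_force: 0.0
the job is handed in; nothing more can be done
None
```

I set the slim tin on the disc, pressed the lever to its stop, held it there over half a second and let it back up; the job is handed in at about 21 s, with no verdict returned.

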